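# Reset the swing stop of a bench jig and lock it

## Task

The swing stop on the jig has to be set to the part in the little vise. Loosen the overtightened brass lock ring (anticlockwise) until it turns quite freely, turn the red knob clockwise until the stop's orange spring nose bears lightly on the part, then tighten the brass ring again to about 0.35 N m (snug, well short of how tight it was) and let go. Do not press the spring nose in by more than half its travel, and leave the two boxes and the screwdriver where they lie.

Things in the scene. Friction and masses are not known exactly. Their poses are not given: they have to be found in the camera images.
- jig: Dark steel base plate 190 x 170 x 12 mm, fixed on the table; its blue bracket (top 50 mm up) carries the swing stop. Origin: on the table surface, on the upright axis of knob and ring; z up. Plate spans x -60 to +130, y -90 to +80 mm; bracket post at x -59 to -35 mm; vise at about x +78, y -50 mm. Bush, knob and ring are stacked on the axis.
- ring_grip (a point): Centre of the brass knurled lock ring, on its upright axis, 75 mm above the table. Ring 56 mm across, 18 mm high (66 to 84 mm up), free all round down to 52 mm; it stays at its height. Clockwise from above tightens. Found overtight: 0.45 to 1 N m break it loose, 1.1 to 1.6 rad anticlockwise frees it (then 0.02 N m drag). Retightening, torque climbs by about 0.35 N m in the first rad from a seat no pose shows; stays where left.
- knob_grip (a point): Point on the upright axis of the red adjuster knob, 106 mm above the table. Knob 36 mm across, 24 mm high (90 to 114 mm up), coaxial above the ring, white mark on top. Clockwise from above swings the stop arm towards the part. Ring loose: steady drag of 0.25 N m, stays where left. Ring tight: locked.
- adjuster: The turning piece: red knob, shaft and aluminium stop arm (16 mm wide, 88 mm long from the axis, 16 to 28 mm above the table). Origin on the axis at table level, x axis along the arm, z up.
- nose_tip (a point): Tip of the orange spring nose at the arm's end, 75 mm from the axis along the arm, 26 mm to its right (clockwise side), 22 mm above the table. Spring 2.5 N/mm, 6 mm travel: do not press it in beyond half (8 N). 0.2 to 1.1 rad of clockwise turn brings it to the part; then knob torque climbs 0.075 N m per N at the nose (14 N m per rad: turn slowly). Knob let go, the drag holds up to 4 N at the nose.
- vise: Small grey vise 50 mm wide, 22 mm high, on the jig (its place along the jig's y varies), holding an aluminium part 34 mm wide, 18 to 34 mm above the table. Origin: foot of the jaw's face, 12 mm above the table; y axis towards the nose. The part's end face stands 20 to 28 mm out from the origin along y; how much exactly differs from part to part.
- collet: Clamping collet hidden inside the bush under the lock ring, pressed on the adjuster by the ring. Does not turn. Origin on the axis at table level. It presses on the adjuster with about 67 N per N m of tightening torque.
- orange_box: Orange cardboard instrument box 100 x 65 x 50 mm, loose; origin under its centre. Leave alone.
- wood_box: Small wooden box 90 x 50 x 30 mm, loose; origin under its centre. Leave alone.
- screwdriver: Red-handled screwdriver lying along its x, tip to +x: 200 mm long, 26 mm high at the handle; origin on the table under its middle. Leave alone.

How it is judged:
On the way, in this order (a step that is already met when the one before it is completed fails the run):
1. the lock ring is loosened: it no longer clamps the adjuster (under 3 N) (contact force between collet and adjuster below 3 N), for 0.2 s.
2. with the ring still loose, the nose bears on the part (over 0.4 N) (contact force between collet and adjuster below 3 N and contact force between adjuster and vise above 0.4 N), for 0.2 s.
At the end, for the whole second after the job is handed in: The lock ring makes the collet clamp the adjuster with 15 to 33 N (tightened to about 0.23 to 0.48 N m), the spring nose bears on the part with 0.4 to 6 N, and the adjuster is at rest (contact force between collet and adjuster between 15 and 33 N and contact force between adjuster and vise between 0.4 and 6 N and angular speed of adjuster below 0.05 rad/s); the robot touches nothing.
It fails at once if the nose is jammed into the part with more than 8 N (contact force between adjuster and vise above 8 N).
It fails at once if the orange box is moved more than 15 mm (distance of orange_box from where it was at the start of the episode above 0.015 m).
It fails at once if the wooden box is moved more than 15 mm (distance of wood_box from where it was at the start of the episode above 0.015 m).
It fails at once if the screwdriver is moved more than 15 mm (distance of screwdriver from where it was at the start of the episode above 0.015 m).
It also fails if it takes over 64 s, if anything falls off the work surface, if the arm or the gripper's body presses on something with over 40 N, if the wrist force passes 120 N, or if a joint passes its speed limit or range.

## Robot

A 6-joint arm with a two-finger parallel gripper is mounted at the origin on the work surface. World frame = base frame: x ahead of the robot, y to its left, z up, the work surface at z = 0. Lengths are in m, angles in rad, forces in N, time in s.
With the tool pointing down it reaches from about 0.275 to 0.75 m from the base axis. Payload 10.2 kg.
Tool frame: the origin (TCP) lies at the very end of the fingers, on their centre line; the grasp point (between the pads) lies 19 mm behind it; z points along the fingers, y is the line along which they close (so a half turn about z gives the same grasp; the last joint's range is limited). The gripper opens to 88 mm and grips with 3 to 60 N. Pads are 18 mm wide; open, the fingers measure 123 mm over their backs; the gripper's body (75 mm by 187 mm) begins 45 mm behind the grasp point.
Start: joints at [-1.324, 0.313, 1.498, -0, 1.331, -0.223], TCP at [0.238, -0.468, 0.239] pointing down, gripper open.
Joint ranges: [-2.94, 2.94], [-0.97, 2.17], [0.19, 2.56], [-1.23, 4.37], [0.02, 3.11], [-2.88, 2.88]. Speed limits (rad/s): [2.39, 2.39, 3.01, 3.14, 3.14, 3.14].

## Interface

Orientations are given as a unit quaternion [x, y, z, w].
In Python, from station import r, optics gives the robot as it stands.
- The arm moves only by the tool apply_moves, never from a script. Its arguments are lists of equal length, an entry for each row: "gripper": the closure, from -1 (fully open) to 1 (shut), so that 0 is half open; "delta_pos": the shift along the tool's x, y, z in m, a list of three; "spin": the turn about the tool's z in rad. In form: {"gripper": [gripper, ...], "delta_pos": [[tx, ty, tz], ...], "spin": [spin, ...]}. A call has 1 to 20 rows; each row shifts and turns the commanded pose from where the row before left it, along the tool's axes as they then stand; what a row does not reach is not made up. A row lasts 1/12 s, in which the tool goes at most 41.7 mm and 7.16 degrees, less where a joint would pass 70% of its speed; a pose out of reach is approached as far as the arm can. A call with a gripper value outside its range is refused whole. The fingers move at their own pace and stop on an object; "force" is the grip in N (left out, the last holds). Time passes only in rows, so rows that do not move let the fingers close. It gives the time, the measured TCP pose, the force, the opening and the grip force at its end, in the units of the state.
- r.sense(): the state, without advancing time (a new reading comes with each control period).
- optics.read_camera(name): name is "scene" or "top"; returns the picture (384x512x3 uint8, red, green, blue); there is no depth.
- optics.calibration(name): a dict with "fx", "fy", "cx", "cy" (pixels), "k1" (the pictures are not rectified: a ray, as slopes to the right and down, at radius r is drawn at 1 + k1 r^2 times it, then the intrinsics apply), "R" (3x3) and "t" (3): a world point X has camera coordinates R X + t. Camera axes: x right, y down, z forward; pixel columns grow to the right and rows downward; lengths in m; the calibration is good to about 2 mm. A picture is of the moment at which its call begins. calibration takes no time and is no camera call.
- r.sign_off(): hands the job in; it is judged then, once.
The state is a dict: "t": time; "q": joint angles; "dq": joint speeds; "joint_efforts": joint torques, N m; "position": TCP position; "eef_rot": TCP orientation; "ft_force": force on the tool from outside, world axes, zero at the start; "ft_torque": the same for the moment, N m; "opening": opening from 0.0 (shut) to 1.0 (fully open); "grip_force": force on a finger pad.
Only numpy, scipy, OpenCV 4.12 (cv2) and the standard library are available. Lean on these libraries where they do the work, as an engineer would, in place of code of your own. Each camera call takes 0.05 s, during which the arm holds its last target. There are 200 camera calls.

## Working session

There is one attempt and no reset: what is moved stays moved. The work goes in short steps, Python scripts to look and compute and a tool call to move; the robot and the scene stay as the last step left them, time stands still between calls to the robot, and variables do not carry over. Pictures are saved under pics/ and viewed, at most 10 in all, crops included, and the job is handed in when it is done.

Besides the shell and the picture viewer there is one more tool, called by a JSON object that holds its "api" and its "payload". apply_moves: Moves the arm, as the interface text tells. Its arguments: {"type":"object","properties":{"gripper":{"type":"array"},"delta_pos":{"type":"array"},"spin":{"type":"array"},"force":{"type":"number"}},"required":["gripper","delta_pos","spin"]}

```bash
mkdir -p pics; ls
python3 - <<'E'
from station import r, optics
import cv2
for n in("scene","top"):
    im=optics.read_camera(n); cv2.imwrite(f"pics/{n}0.png",im[:,:,::-1])
    c=optics.calibration(n); print(n,c)
s=r.sense();print(s)
E
```

```text
pics
scene {'fx': 461.08227187135395, 'fy': 461.08227187135395, 'cx': 254.80331518926656, 'cy': 195.8621453680644, 'k1': -0.07529070741288074, 'R': array([[-0.72934049,  0.68389602, -0.01867289],
       [ 0.51754861,  0.53367791, -0.66882832],
       [-0.44744372, -0.4974677 , -0.74318235]]), 't': array([ 0.41855595, -0.22998307,  1.39340466])}
top {'fx': 347.2089987435536, 'fy': 347.2089987435536, 'cx': 258.2408170644229, 'cy': 188.70737074467243, 'k1': 0.020140004186246754, 'R': array([[ 0.02911282, -0.99957388, -0.00212226],
       [-0.99783765, -0.02893696, -0.05901427],
       [ 0.05892771,  0.00383574, -0.99825488]]), 't': array([-0.02808491,  0.56571094,  1.12368545])}
{'t': 0.1, 'q': array([-1.32442635e+00,  3.13375911e-01,  1.49833324e+00, -1.01980076e-05,
        1.33100281e+00, -2.23369328e-01]), 'dq': array([ 0.00063914,  0.00016885, -0.00259099,  0.00175823, -0.00027798,
        0.00144626]), 'joint_efforts': array([ 2.44311894e-03, -4.02807999e+01, -2.52646637e+01,  6.95065968e-02,
        3.41584766e-02, -5.27521058e-05]), 'position': array([ 0.23759128, -0.4679229 ,  0.23823807]), 'eef_rot': array([ 9.72544248e-01,  2.32717364e-01, -1.13881204e-05, -5.59556431e-04]), 'ft_force': array([-0.57571064,  0.52483403, -0.43011281]), 'ft_torque': array([-0.0088672 ,  0.00690019,  0.07205502]), 'grip_force': 0.0, 'opening': 1.0012249973337548}
```

View pics/scene0.png

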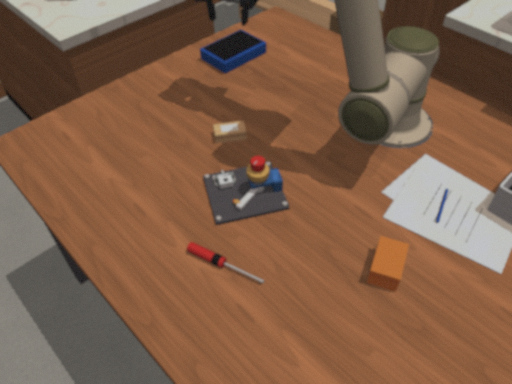

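View pics/top0.png

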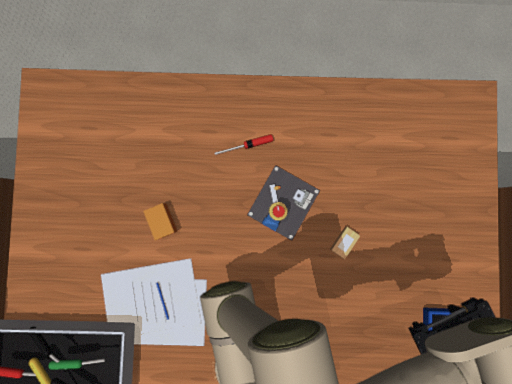

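The scene view shows the jig near (246,192), with the red knob at (258,163). In the top view the knob is at (278,211), the arm points up to (273,187), the vise is at (303,198) and the bracket at (271,224). The boxes and the screwdriver are well clear of the jig.

```bash
cat > h.py <<'E'
import numpy as np, cv2
from scipy.spatial.transform import Rotation as Ro
from station import r, optics
def ray(n,px):
    c=optics.calibration(n); d=(np.array(px,float)-[c['cx'],c['cy']])/[c['fx'],c['fy']]
    u=d.copy()
    for _ in range(8): u=d/(1+c['k1']*(u@u))
    return -c['R'].T@c['t'], c['R'].T@np.array([u[0],u[1],1])
def onz(n,px,z):
    o,d=ray(n,px); return o+d*(z-o[2])/d[2]
def two(pa,pb):
    o1,d1=ray('scene',pa);o2,d2=ray('top',pb)
    s=np.linalg.lstsq(np.c_[d1,-d2],o2-o1,rcond=None)[0]
    return (o1+s[0]*d1+o2+s[1]*d2)/2, np.linalg.norm(o1+s[0]*d1-o2-s[1]*d2)
def mask(im,lo,hi,win):
    h=cv2.cvtColor(im,cv2.COLOR_RGB2HSV); m=cv2.inRange(h,lo,hi)
    w=np.zeros_like(m); x0,y0,x1,y1=win; w[y0:y1,x0:x1]=m[y0:y1,x0:x1]; return w
def cen(m):
    y,x=np.nonzero(m); return np.array([x.mean(),y.mean()]),len(x)
E
python3 - <<'E'
from h import *
W={'scene':(195,145,300,230),'top':(240,160,330,245)}
P={}
for n in W:
    im=optics.read_camera(n)
    h=cv2.cvtColor(im,cv2.COLOR_RGB2HSV)
    red=mask(im,(0,170,90),(5,255,255),W[n])|mask(im,(174,170,90),(180,255,255),W[n])
    brass=mask(im,(16,110,90),(30,255,255),W[n]); blue=mask(im,(100,120,60),(125,255,255),W[n])
    for k,m in(('red',red),('brass',brass),('blue',blue)):
        P[n,k]=cen(m); print(n,k,P[n,k], np.r_[cv2.boundingRect(m)])
    x0,y0,x1,y1=W[n]; c=im[y0:y1,x0:x1]
    cv2.imwrite(f'pics/{n}c.png',cv2.resize(c,None,fx=6,fy=6,interpolation=cv2.INTER_CUBIC)[:,:,::-1])
print(two(P['scene','red'][0],P['top','red'][0]), onz('top',P['top','red'][0],.112))
print('corners',[onz('top',p,.012)[:2].round(4) for p in((277,167),(319,191),(291,238),(248,213))])
E
```

```text
scene red (array([257.75657895, 162.38157895]), 152) [250 155  15  16]
scene brass (array([256.32075472, 175.62264151]), 212) [234 165  35  39]
scene blue (array([273.30805687, 179.91469194]), 211) [251 169  30  22]
top red (array([278.28571429, 211.47619048]), 84) [273 206  11  11]
top brass (array([277.2972973, 208.5472973]), 148) [269 186  19  34]
top blue (array([270.36170213, 222.56028369]), 141) [262 214  17  17]
(array([ 0.49333711, -0.07391081,  0.1020772 ]), np.float64(0.0019441765449873217)) [ 0.49407634 -0.07404281  0.112     ]
corners [array([ 0.6403, -0.0716]), array([ 0.5648, -0.2119]), array([ 0.4084, -0.1233]), array([0.4857, 0.0197])]
```

View pics/topc.png

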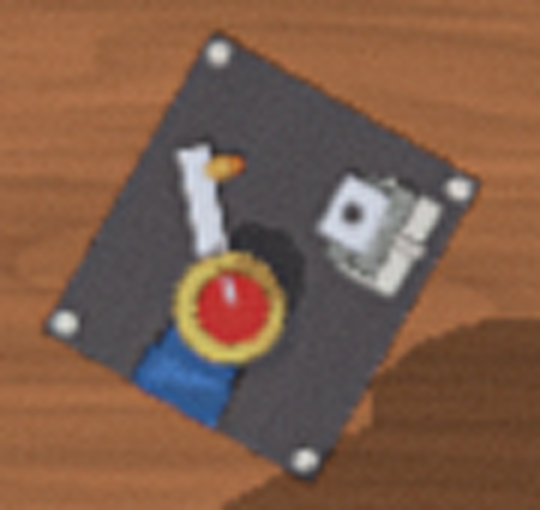

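The crop shows the arm from the ring up to its end at (193,150), with the nose tip at about (243,163). The part's top is at (353,213), and its nose-side edge runs from (345,172) to (318,230).

```bash
cat >> h.py <<'E'
AX=np.array([.4938,-.074]); YJ=np.deg2rad(-29.5)
def jig(p): c,s=np.cos(YJ),np.sin(YJ); return np.array([[c,s],[-s,c]])@(np.asarray(p)[:2]-AX)
def st(target=None,yaw=None):
    s=r.sense(); R=Ro.from_quat(s['eef_rot']).as_matrix(); th=np.arctan2(R[1,0],R[0,0])
    print('t%.2f pos%s yaw%.3f q6 %.3f F%s T%s open%.3f grip%.1f'%(s['t'],s['position'].round(4),th,s['q'][5],s['ft_force'].round(1),s['ft_torque'].round(3),s['opening'],s['grip_force']))
    if target is not None: print('delta tool',(R.T@(np.array(target)-s['position'])).round(4), 'zaxis',R[:,2].round(4))
E
python3 - <<'E'
from h import *
f=lambda x,y,z:jig(onz('top',(240+(x+.5)/6-.5,160+(y+.5)/6-.5),z)).round(4)
e,i,n=f(193,150,.028),f(208,255,.028),f(243,163,.022)
print('arm end',e,'inner',i,'nose',n,'angles',np.degrees(np.arctan2(e[1],e[0])),np.degrees(np.arctan2(n[1],n[0])+np.arctan2(26,75)))
print('part face',f(345,172,.034),f(318,230,.034))
print('bracket/plate', f(45,325,.012),f(215,32,.012),f(480,183,.012),f(310,480,.012))
st([*AX,.2])
E
```

```text
arm end [0.0661 0.0589] inner [0.0215 0.0227] nose [0.0746 0.032 ] angles 41.70340564972024 42.336853167589084
part face [ 0.0978 -0.0173] [ 0.0634 -0.0209]
bracket/plate [-0.0568  0.0788] [0.1295 0.0823] [ 0.1333 -0.0851] [-0.054  -0.0883]
t0.20 pos[ 0.2376 -0.468   0.2384] yaw0.470 q6 -0.223 F[-0.5 -0.6 -0.2] T[0.017 0.037 0.025] open1.000 grip0.0
delta tool [ 0.4068 -0.2353  0.0386] zaxis [-2.e-04  7.e-04 -1.e+00]
```

{"api": "apply_moves", "payload": {"gripper": [-1,-1,-1,-1,-1,-1,-1,-1,-1,-1,-1,-1,-1,-1,-1,-1,-1,-1], "delta_pos": [[0.0254,-0.0147,0.002],[0.0254,-0.0147,0.002],[0.0254,-0.0147,0.002],[0.0254,-0.0147,0.002],[0.0254,-0.0147,0.002],[0.0254,-0.0147,0.002],[0.0254,-0.0147,0.002],[0.0254,-0.0147,0.002],[0.0254,-0.0147,0.002],[0.0254,-0.0147,0.002],[0.0254,-0.0147,0.002],[0.0254,-0.0147,0.002],[0.0254,-0.0147,0.002],[0.0254,-0.0147,0.002],[0.0254,-0.0147,0.002],[0.0254,-0.0147,0.002],[0,0,0],[0,0,0]], "spin": [0,0,0,0,0,0,0,0,0,0,0,0,0,0,0,0,0,0], "force": 60}}

```text
t: 1.7
position: [0.4937, -0.0736, 0.2064]
eef_rot: [0.972, 0.234, -0.0, -0.0]
ft_force: [0.5, 0.5, -0.4]
opening: 1.001
grip_force: 0.0
```

{"api": "apply_moves", "payload": {"gripper": [-1,-1,-1,-1,-1,-1,-1,-1,-1,-1,-1], "delta_pos": [[0,0,0],[0,0,0],[0,0,0],[0,0,0],[0,0,0],[0,0,0],[0,0,0],[0,0,0],[0,0,0],[0,0,0],[0,0,0]], "spin": [0.1,0.1,0.1,0.1,0.1,0.1,0.1,0.1,0.1,0.1,0]}}

```text
t: 2.62
position: [0.4931, -0.0755, 0.2068]
eef_rot: [0.964, -0.264, -0.0, 0.0]
ft_force: [0.4, -0.3, 0.2]
opening: 0.998
grip_force: 0.0
```

Run:
```python
from h import *
st([*AX,.125])
im=optics.read_camera('scene')
c=im[110:230,180:340]
cv2.imwrite('pics/s1.png',cv2.resize(c,None,fx=5,fy=5,interpolation=cv2.INTER_CUBIC)[:,:,::-1])
```

```text
t2.62 pos[ 0.4931 -0.0755  0.2068] yaw-0.535 q6 1.719 F[ 0.4 -0.3  0.2] T[ 0.084  0.03  -0.029] open0.998 grip0.0
delta tool [-0.0001 -0.0016  0.0818] zaxis [-2.e-04 -2.e-04 -1.e+00]
```

View pics/s1.png

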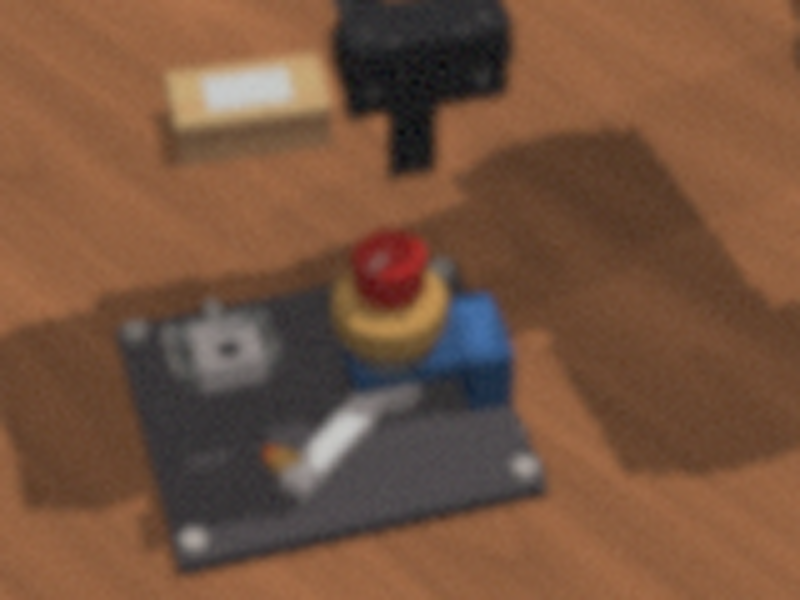

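The close view shows the finger (410,150) standing over the knob (390,265), with the ring at (390,310) clear all round. I can descend over the ring.

{"api": "apply_moves", "payload": {"gripper": [-1,-1,-1,-1,-1,-1,-1,-1,-1,-1,-1,-1], "delta_pos": [[0,-0.0016,0],[0,0,0.015],[0,0,0.015],[0,0,0.015],[0,0,0.015],[0,0,0.015],[0,0,0.015],[0,0,0.015],[0,0,0.015],[0,0,0.015],[0,0,0.014],[0,0,0]], "spin": [0,0,0,0,0,0,0,0,0,0,0,0]}}

```text
t: 3.67
position: [0.4931, -0.0728, 0.0556]
eef_rot: [0.965, -0.261, -0.002, -0.0]
ft_force: [0.4, 0.6, -0.5]
opening: 1.002
grip_force: 0.0
```

{"api": "apply_moves", "payload": {"gripper": [0.1,0.2,0.25,0.3,0.35,0.4,0.4,0.4], "delta_pos": [[0,0,0],[0,0,0],[0,0,0],[0,0,0],[0,0,0],[0,0,0],[0,0,0],[0,0,0]], "spin": [0,0,0,0,0,0,0,0], "force": 20}}

```text
t: 4.33
position: [0.495, -0.0726, 0.0583]
eef_rot: [0.965, -0.262, 0.001, -0.0]
ft_force: [2.6, 4.0, 1.4]
opening: 0.629
grip_force: 20.0
```

```bash
python3 -c "
from h import *
st([*AX,.057])"
```

```text
t4.33 pos[ 0.495  -0.0726  0.0583] yaw-0.530 q6 1.719 F[2.6 4.  1.4] T[ 0.716 -0.36  -0.016] open0.629 grip20.0
delta tool [-0.0003  0.0018  0.0013] zaxis [ 1.7e-03  5.0e-04 -1.0e+00]
```

{"api": "apply_moves", "payload": {"gripper": [0.5,0.5,0.5,0.5,0.5,0.5,0.5,0.5,0.5,0.5], "delta_pos": [[0,-0.001,0],[0,0,0],[0,0,0],[0,0,0],[0,0,0],[0,0,0],[0,0,0],[0,0,0],[0,0,0],[0,0,0]], "spin": [0,0,0,-0.03,-0.03,-0.03,-0.03,-0.03,-0.03,-0.03], "force": 60}}

```text
t: 5.17
position: [0.4949, -0.0726, 0.0582]
eef_rot: [0.987, -0.159, 0.0, 0.0]
ft_force: [-3.3, -1.5, 4.6]
opening: 0.616
grip_force: 60.0
```

```bash
python3 -c "
from h import *
st([*AX,.057])"
```

```text
t5.17 pos[ 0.4949 -0.0726  0.0582] yaw-0.320 q6 1.511 F[-3.3 -1.5  4.6] T[-0.256  0.362 -0.424] open0.616 grip60.0
delta tool [-0.0007  0.0017  0.0012] zaxis [ 4.e-04 -4.e-04 -1.e+00]
```

{"api": "apply_moves", "payload": {"gripper": [0.5,0.5,0.5,0.5,0.5,0.5,0.5,0.5,0.5,0.5], "delta_pos": [[0,0,0],[0,0,0],[0,0,0],[0,0,0],[0,0,0],[0,0,0],[0,0,0],[0,0,0],[0,0,0],[0,0,0]], "spin": [-0.06,-0.06,-0.06,-0.06,-0.06,-0.06,-0.06,-0.06,-0.06,-0.06]}}

```text
t: 6.0
position: [0.495, -0.0729, 0.0581]
eef_rot: [0.99, 0.141, 0.0, 0.001]
ft_force: [-1.4, -6.0, 3.5]
opening: 0.619
grip_force: 60.0
```

```bash
python3 -c "
from h import *
st([*AX,.057])"
```

```text
t6.00 pos[ 0.495  -0.0729  0.0581] yaw0.283 q6 0.909 F[-1.4 -6.   3.5] T[-0.512  0.352 -0.098] open0.619 grip60.0
delta tool [-0.0014  0.0008  0.0011] zaxis [ 3.e-04 -1.e-03 -1.e+00]
```

{"api": "apply_moves", "payload": {"gripper": [0.5,0.5,0.5,0.5,0.5,0.5,0.5,0.5,0.5,0.5], "delta_pos": [[0,0,0],[0,0,0],[0,0,0],[0,0,0],[0,0,0],[0,0,0],[0,0,0],[0,0,0],[0,0,0],[0,0,0]], "spin": [-0.06,-0.06,-0.06,-0.06,-0.06,-0.06,-0.06,-0.06,-0.06,-0.06]}}

```text
t: 6.83
position: [0.4951, -0.0731, 0.0581]
eef_rot: [0.904, 0.427, -0.0, 0.001]
ft_force: [-1.4, -6.0, 2.1]
opening: 0.62
grip_force: 60.0
```

```bash
python3 -c "
from h import *
st([*AX,.057])"
```

```text
t6.83 pos[ 0.4951 -0.0731  0.0581] yaw0.883 q6 0.308 F[-1.4 -6.   2.1] T[-0.726  0.291 -0.095] open0.620 grip60.0
delta tool [-0.0015 -0.0005  0.0011] zaxis [ 7.0e-04 -1.5e-03 -1.0e+00]
```

{"api": "apply_moves", "payload": {"gripper": [0.5,0.5,0.5,0.5,0.5,0.5,0.5], "delta_pos": [[0,0,0],[0,0,0],[0,0,0],[0,0,0],[0,0,0],[0,0,0],[0,0,0]], "spin": [-0.06,-0.06,-0.06,-0.06,-0.06,-0.06,0]}}

```text
t: 7.42
position: [0.4953, -0.0732, 0.0581]
eef_rot: [0.813, 0.582, -0.0, 0.001]
ft_force: [-0.1, -5.3, 0.9]
opening: 0.615
grip_force: 60.0
```

```bash
python3 -c "
from h import *
st([*AX,.057])"
```

```text
t7.42 pos[ 0.4953 -0.0732  0.0581] yaw1.243 q6 -0.052 F[-0.1 -5.3  0.9] T[-0.895  0.195  0.028] open0.615 grip60.0
delta tool [-0.0013 -0.0011  0.0011] zaxis [ 0.0011 -0.0017 -1.    ]
```

{"api": "apply_moves", "payload": {"gripper": [0,-0.5,-1,-1,-1], "delta_pos": [[0,0,0],[0,0,0],[0,0,0],[0,0,0],[0,0,0]], "spin": [0,0,0,0,0]}}

```text
t: 7.83
position: [0.4948, -0.072, 0.0576]
eef_rot: [0.814, 0.581, -0.0, -0.0]
ft_force: [-0.7, 0.3, 0.4]
opening: 0.892
grip_force: 0.0
```

```bash
python3 -c "
from h import *
st([*AX,.057])"
```

```text
t7.83 pos[ 0.4948 -0.072   0.0576] yaw1.240 q6 -0.049 F[-0.7  0.3  0.4] T[-0.078 -0.051  0.007] open0.892 grip0.0
delta tool [-0.0022 -0.0003  0.0006] zaxis [-2.e-04  3.e-04 -1.e+00]
```

{"api": "apply_moves", "payload": {"gripper": [-1,-1,-1,0,0.2,0.4,0.7,0.7,0.7,0.7], "delta_pos": [[-0.0009,0.0008,-0.011],[0,0,-0.011],[0,0,-0.0105],[0,0,0],[0,0,0],[0,0,0],[0,0,0],[0,0,0],[0,0,0],[0,0,0]], "spin": [0,0,0,0,0,0,0,0,0,0], "force": 40}}

```text
t: 8.67
position: [0.4953, -0.0733, 0.09]
eef_rot: [0.814, 0.581, -0.0, -0.0]
ft_force: [0.3, 0.2, -0.2]
opening: 0.495
grip_force: 0.0
```

```bash
python3 -c "
from h import *
st([.4953,-.0731,.089])"
```

```text
t8.67 pos[ 0.4953 -0.0733  0.09  ] yaw1.240 q6 -0.050 F[ 0.3  0.2 -0.2] T[-0.039 -0.031 -0.001] open0.495 grip0.0
delta tool [ 0.0002 -0.      0.001 ] zaxis [-3.e-04  1.e-04 -1.e+00]
```

Next I close on the knob and turn it a first 0.2 rad, well short of the estimated 0.6 to contact.

{"api": "apply_moves", "payload": {"gripper": [0.7,0.7,0.7,0.7,0.7,0.7], "delta_pos": [[0,0,0],[0,0,0],[0,0,0],[0,0,0],[0,0,0],[0,0,0]], "spin": [0,0,0,0,0,0], "force": 50}}

```text
t: 9.17
position: [0.4953, -0.0733, 0.0901]
eef_rot: [0.814, 0.581, -0.0, -0.0]
ft_force: [0.1, 0.0, -1.7]
opening: 0.395
grip_force: 50.0
```

{"api": "apply_moves", "payload": {"gripper": [0.7,0.7,0.7,0.7,0.7,0.7,0.7,0.7,0.7,0.7], "delta_pos": [[0,0,0],[0,0,0],[0,0,0],[0,0,0],[0,0,0],[0,0,0],[0,0,0],[0,0,0],[0,0,0],[0,0,0]], "spin": [0.02,0.02,0.02,0.02,0.02,0.02,0.02,0.02,0.02,0.02]}}

```text
t: 10.0
position: [0.4951, -0.0732, 0.0901]
eef_rot: [0.868, 0.496, -0.0, -0.0]
ft_force: [-0.5, -0.2, -2.6]
opening: 0.392
grip_force: 50.0
```

Run:
```python
from h import *
st([.4953,-.0731,.089])
for n,w in(('scene',(195,140,305,230)),('top',(240,160,330,245))):
    im=optics.read_camera(n)
    x0,y0,x1,y1=w; cv2.imwrite(f'pics/{n}2.png',cv2.resize(im[y0:y1,x0:x1],None,fx=6,fy=6,interpolation=cv2.INTER_CUBIC)[:,:,::-1])
```

```text
t10.00 pos[ 0.4951 -0.0732  0.0901] yaw1.038 q6 0.152 F[-0.5 -0.2 -2.6] T[0.042 0.19  0.243] open0.392 grip50.0
delta tool [0.0002 0.0001 0.0011] zaxis [-5.e-04  2.e-04 -1.e+00]
```

View pics/scene2.png

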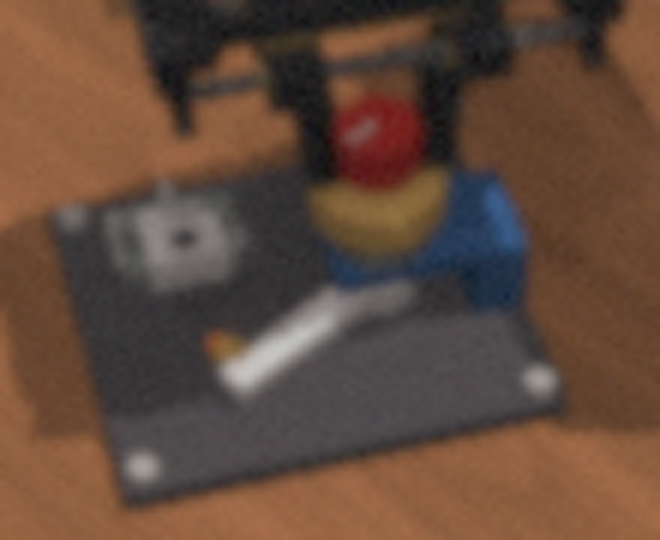

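The gripper holds the knob and the torque reads 0.243 N m, which is the plain drag. The arm has swung: the nose tip is at crop (208,342) and the part's near face is at about (150,285)–(232,265).

Run:
```python
from h import *
import h
h.AX=np.array([.4953,-.0731]); h.YJ=np.deg2rad(-28.5)
f=lambda x,y,z:jig(onz('scene',(195+(x+.5)/6-.5,140+(y+.5)/6-.5),z)).round(4)
print('nose',f(208,342,.024),'arm end',f(240,385,.028),'face top edge z.034',f(148,265,.034),f(240,248,.034),'bottom',f(150,290,.018),f(232,270,.018))
n=f(208,342,.024); print(np.degrees(np.arctan2(n[1],n[0])+np.arctan2(26,75)))
print('plate',f(125,498,.012),f(565,405,.012))
g=lambda x,y,z:jig(onz('top',(240+(x+.5)/6-.5,160+(y+.5)/6-.5),z)).round(4)
print('top',g(193,150,.028),g(243,163,.022),g(345,172,.034),g(318,230,.034))
```

```text
nose [0.0792 0.0205] arm end [0.0722 0.051 ] face top edge z.034 [ 0.0957 -0.0207] [ 0.0556 -0.0199] bottom [ 0.096  -0.0211] [ 0.0592 -0.0231]
33.631583488174975
plate [0.1287 0.084 ] [-0.0584  0.0844]
top [0.0662 0.0563] [0.0742 0.0292] [ 0.0966 -0.0205] [ 0.0621 -0.0235]
```

{"api": "apply_moves", "payload": {"gripper": [0.7,0.7,0.7,0.7,0.7,0.7,0.7,0.7,0.7,0.7,0.7,0.7], "delta_pos": [[0,0,0],[0,0,0],[0,0,0],[0,0,0],[0,0,0],[0,0,0],[0,0,0],[0,0,0],[0,0,0],[0,0,0],[0,0,0],[0,0,0]], "spin": [0.02,0.02,0.02,0.02,0.02,0.02,0.02,0.02,0.02,0.02,0.02,0.02]}}

```text
t: 11.1
position: [0.4951, -0.0732, 0.0901]
eef_rot: [0.921, 0.388, -0.0, -0.0]
ft_force: [-5.5, 2.2, -3.3]
opening: 0.397
grip_force: 50.0
```

Run:
```python
from h import *
st([.4953,-.0731,.089])
im=optics.read_camera('scene')
x0,y0,x1,y1=(195,140,305,230); cv2.imwrite(f'pics/scene3.png',cv2.resize(im[y0:y1,x0:x1],None,fx=6,fy=6,interpolation=cv2.INTER_CUBIC)[:,:,::-1])
```

```text
t11.10 pos[ 0.4951 -0.0732  0.0901] yaw0.798 q6 0.392 F[-5.5  2.2 -3.3] T[0.22  0.716 0.265] open0.397 grip50.0
delta tool [0.0002 0.0001 0.0011] zaxis [-6.e-04  3.e-04 -1.e+00]
```

View pics/scene3.png

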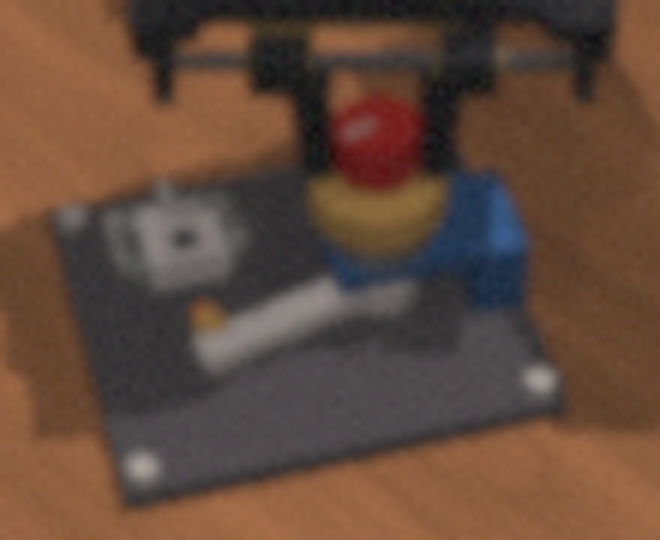

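The nose tip is now at about (197,302), roughly 25 px short of the part's lower edge (190,280). That leaves about 0.13–0.2 rad.

{"api": "apply_moves", "payload": {"gripper": [0.7,0.7,0.7,0.7,0.7,0.7], "delta_pos": [[0,0,0],[0,0,0],[0,0,0],[0,0,0],[0,0,0],[0,0,0]], "spin": [0.01,0.01,0.01,0.01,0.01,0.01]}}

```text
t: 11.65
position: [0.4951, -0.0732, 0.0901]
eef_rot: [0.933, 0.361, -0.0, -0.0]
ft_force: [-5.3, 1.7, -1.4]
opening: 0.398
grip_force: 50.0
```

```bash
python3 -c "
from h import *
st()"
```

```text
t11.65 pos[ 0.4951 -0.0732  0.0901] yaw0.738 q6 0.451 F[-5.3  1.7 -1.4] T[0.284 0.736 0.281] open0.398 grip50.0
```

{"api": "apply_moves", "payload": {"gripper": [0.7,0.7,0.7], "delta_pos": [[0,0,0],[0,0,0],[0,0,0]], "spin": [0.01,0.01,0.005]}}

```text
t: 11.9
position: [0.4951, -0.0732, 0.0901]
eef_rot: [0.937, 0.349, -0.0, -0.0]
ft_force: [-4.6, 1.7, -2.8]
opening: 0.398
grip_force: 50.0
```

```bash
python3 -c "
from h import *
st()"
```

```text
t11.90 pos[ 0.4951 -0.0732  0.0901] yaw0.713 q6 0.476 F[-4.6  1.7 -2.8] T[0.26  0.73  0.228] open0.398 grip50.0
```

{"api": "apply_moves", "payload": {"gripper": [0.7,0.7,0.7], "delta_pos": [[0,0,0],[0,0,0],[0,0,0]], "spin": [0.01,0.01,0.005]}}

```text
t: 12.15
position: [0.4951, -0.0731, 0.0901]
eef_rot: [0.941, 0.337, -0.0, -0.0]
ft_force: [-4.8, 0.9, -1.6]
opening: 0.396
grip_force: 50.0
```

```bash
python3 -c "
from h import *
st()"
```

```text
t12.15 pos[ 0.4951 -0.0731  0.0901] yaw0.688 q6 0.501 F[-4.8  0.9 -1.6] T[0.229 0.761 0.267] open0.396 grip50.0
```

{"api": "apply_moves", "payload": {"gripper": [0.7,0.7,0.7], "delta_pos": [[0,0,0],[0,0,0],[0,0,0]], "spin": [0.01,0.01,0.005]}}

```text
t: 12.4
position: [0.4951, -0.0732, 0.0902]
eef_rot: [0.946, 0.326, -0.0, -0.0]
ft_force: [-5.3, 1.9, -2.5]
opening: 0.401
grip_force: 50.0
```

```bash
python3 -c "
from h import *
st()"
```

```text
t12.40 pos[ 0.4951 -0.0732  0.0902] yaw0.663 q6 0.526 F[-5.3  1.9 -2.5] T[0.205 0.823 0.223] open0.401 grip50.0
```

{"api": "apply_moves", "payload": {"gripper": [0.7,0.7,0.7], "delta_pos": [[0,0,0],[0,0,0],[0,0,0]], "spin": [0.01,0.01,0.005]}}

```text
t: 12.65
position: [0.4951, -0.0731, 0.0901]
eef_rot: [0.95, 0.314, -0.0, -0.0]
ft_force: [-6.3, 1.7, -2.2]
opening: 0.393
grip_force: 50.0
```

```bash
python3 -c "
from h import *
st()"
```

```text
t12.65 pos[ 0.4951 -0.0731  0.0901] yaw0.638 q6 0.551 F[-6.3  1.7 -2.2] T[0.274 0.778 0.316] open0.393 grip50.0
```

{"api": "apply_moves", "payload": {"gripper": [0.7,0.7], "delta_pos": [[0,0,0],[0,0,0]], "spin": [0.004,0.004]}}

```text
t: 12.82
position: [0.495, -0.0731, 0.0901]
eef_rot: [0.951, 0.31, -0.0, -0.0]
ft_force: [-5.0, 2.5, -2.4]
opening: 0.394
grip_force: 50.0
```

```bash
python3 -c "
from h import *
st()"
```

```text
t12.82 pos[ 0.495  -0.0731  0.0901] yaw0.631 q6 0.559 F[-5.   2.5 -2.4] T[0.257 0.818 0.279] open0.394 grip50.0
```

{"api": "apply_moves", "payload": {"gripper": [0.7,0.7,0.7], "delta_pos": [[0,0,0],[0,0,0],[0,0,0]], "spin": [0.004,0.004,0.004]}}

```text
t: 13.07
position: [0.495, -0.0731, 0.0901]
eef_rot: [0.953, 0.304, -0.0, -0.0]
ft_force: [-5.3, 2.9, -3.5]
opening: 0.396
grip_force: 50.0
```

```bash
python3 -c "
from h import *
st()"
```

```text
t13.07 pos[ 0.495  -0.0731  0.0901] yaw0.619 q6 0.571 F[-5.3  2.9 -3.5] T[0.244 0.793 0.285] open0.396 grip50.0
```

{"api": "apply_moves", "payload": {"gripper": [0.7,0.7,0.7], "delta_pos": [[0,0,0],[0,0,0],[0,0,0]], "spin": [0.007,0.007,0.006]}}

```text
t: 13.32
position: [0.495, -0.0731, 0.0901]
eef_rot: [0.956, 0.295, -0.0, -0.0]
ft_force: [-5.0, 0.9, -2.9]
opening: 0.396
grip_force: 50.0
```

```bash
python3 -c "
from h import *
st()"
```

```text
t13.32 pos[ 0.495  -0.0731  0.0901] yaw0.598 q6 0.591 F[-5.   0.9 -2.9] T[0.266 0.772 0.256] open0.396 grip50.0
```

{"api": "apply_moves", "payload": {"gripper": [0.7,0.7,0.7], "delta_pos": [[0,0,0],[0,0,0],[0,0,0]], "spin": [0.007,0.007,0.006]}}

```text
t: 13.57
position: [0.495, -0.0731, 0.0901]
eef_rot: [0.958, 0.285, -0.0, -0.0]
ft_force: [-7.2, 2.2, -2.0]
opening: 0.395
grip_force: 50.0
```

Run:
```python
from h import *
st()
im=optics.read_camera('scene')
x0,y0,x1,y1=(200,160,260,215); cv2.imwrite(f'pics/scene4.png',cv2.resize(im[y0:y1,x0:x1],None,fx=10,fy=10,interpolation=cv2.INTER_CUBIC)[:,:,::-1])
```

```text
t13.57 pos[ 0.495  -0.0731  0.0901] yaw0.578 q6 0.611 F[-7.2  2.2 -2. ] T[0.264 0.792 0.259] open0.395 grip50.0
```

View pics/scene4.png

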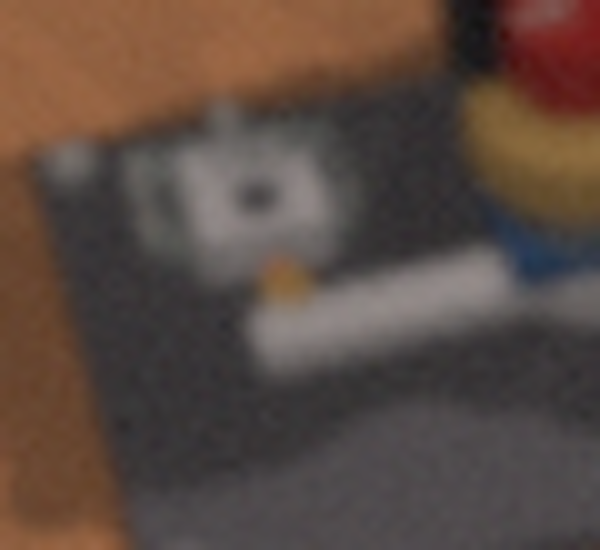

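The orange nose tip (278,258) now overlaps the lower edge of the part's face (about 265), so contact is very near. The torque still shows drag only.

{"api": "apply_moves", "payload": {"gripper": [0.7,0.7,0.7], "delta_pos": [[0,0,0],[0,0,0],[0,0,0]], "spin": [0.006,0.006,0.006]}}

```text
t: 13.87
position: [0.495, -0.0731, 0.0901]
eef_rot: [0.961, 0.277, -0.0, -0.0]
ft_force: [-5.1, 1.6, -3.2]
opening: 0.394
grip_force: 50.0
```

```bash
python3 -c "
from h import *
st()"
```

```text
t13.87 pos[ 0.495  -0.0731  0.0901] yaw0.561 q6 0.629 F[-5.1  1.6 -3.2] T[0.268 0.811 0.368] open0.394 grip50.0
```

{"api": "apply_moves", "payload": {"gripper": [0.7,0.7,0.7,0.7], "delta_pos": [[0,0,0],[0,0,0],[0,0,0],[0,0,0]], "spin": [0.003,0.004,0,0]}}

```text
t: 14.2
position: [0.495, -0.0731, 0.0901]
eef_rot: [0.962, 0.273, -0.0, -0.0]
ft_force: [-4.9, 1.8, -1.7]
opening: 0.393
grip_force: 50.0
```

```bash
python3 -c "
from h import *
st()"
```

```text
t14.20 pos[ 0.495  -0.0731  0.0901] yaw0.554 q6 0.636 F[-4.9  1.8 -1.7] T[0.346 0.836 0.268] open0.393 grip50.0
```

{"api": "apply_moves", "payload": {"gripper": [0.7,0.7], "delta_pos": [[0,0,0],[0,0,0]], "spin": [0.004,0.004]}}

```text
t: 14.37
position: [0.4951, -0.0731, 0.0901]
eef_rot: [0.963, 0.27, -0.0, -0.0]
ft_force: [-6.0, 2.3, -2.9]
opening: 0.392
grip_force: 50.0
```

Run:
```python
from h import *
st(); L=[r.sense()['ft_torque'][2]]
for _ in range(6): optics.read_camera('top'); L.append(r.sense()['ft_torque'][2])
print(np.round(L,3),np.mean(L))
```

```text
t14.37 pos[ 0.4951 -0.0731  0.0901] yaw0.546 q6 0.644 F[-6.   2.3 -2.9] T[0.317 0.785 0.485] open0.392 grip50.0
[0.485 0.419 0.425 0.397 0.355 0.43  0.411] 0.4174223047143575
```

The torque is rising (0.42–0.48 N m), which puts about 2–3 N on the nose. I release the knob, turn back 0.6 rad in the open, and go down to the ring.

{"api": "apply_moves", "payload": {"gripper": [0,-0.5,-1,-1,-1,-1,-1,-1,-1,-1,-1,-1,-1,-1,-1,-1,-1], "delta_pos": [[0,0,0],[0,0,0],[0,0,0],[0,0,0],[0,0,0],[0,0,0],[0,0,0],[0,0,0],[0,0,0],[0,0,0],[0,0,0],[0,0,0],[0,0,0.008],[0,0,0.008],[0,0,0.008],[0,0,0.008],[0,0,0]], "spin": [0,0,0,0,0,-0.1,-0.1,-0.1,-0.1,-0.1,-0.1,0,0,0,0,0,0]}}

```text
t: 16.08
position: [0.4944, -0.073, 0.0563]
eef_rot: [0.84, 0.542, -0.001, -0.001]
ft_force: [-0.7, -0.3, -0.6]
opening: 1.003
grip_force: 0.0
```

```bash
python3 -c "
from h import *
st([.4952,-.0731,.057])"
```

```text
t16.08 pos[ 0.4944 -0.073   0.0563] yaw1.146 q6 0.044 F[-0.7 -0.3 -0.6] T[-0.061 -0.035  0.031] open1.003 grip0.0
delta tool [ 0.0002  0.0008 -0.0007] zaxis [-0.003   0.0012 -1.    ]
```

Now I grip the ring and tighten it in stages.

{"api": "apply_moves", "payload": {"gripper": [0.1,0.2,0.25,0.3,0.35,0.5,0.5,0.5], "delta_pos": [[0,0.0005,0],[0,0,0],[0,0,0],[0,0,0],[0,0,0],[0,0,0],[0,0,0],[0,0,0]], "spin": [0,0,0,0,0,0,0,0], "force": 50}}

```text
t: 16.75
position: [0.4953, -0.0733, 0.0584]
eef_rot: [0.84, 0.542, -0.0, -0.001]
ft_force: [-5.4, 1.0, 5.6]
opening: 0.62
grip_force: 50.0
```

```bash
python3 -c "
from h import *
st([.4952,-.0731,.057])"
```

```text
t16.75 pos[ 0.4953 -0.0733  0.0584] yaw1.147 q6 0.043 F[-5.4  1.   5.6] T[ 0.306  0.854 -0.039] open0.620 grip50.0
delta tool [ 0.0001 -0.0001  0.0014] zaxis [-1.3e-03  5.0e-04 -1.0e+00]
```

{"api": "apply_moves", "payload": {"gripper": [0.5,0.5,0.5,0.5,0.5,0.5,0.5,0.5,0.5,0.5], "delta_pos": [[0,0,0],[0,0,0],[0,0,0],[0,0,0],[0,0,0],[0,0,0],[0,0,0],[0,0,0],[0,0,0],[0,0,0]], "spin": [0.04,0.04,0.04,0.04,0.04,0.04,0.04,0.04,0.04,0.04]}}

```text
t: 17.58
position: [0.4951, -0.0731, 0.0584]
eef_rot: [0.931, 0.364, -0.001, -0.001]
ft_force: [-6.9, 2.5, 7.6]
opening: 0.619
grip_force: 50.0
```

```bash
python3 -c "
from h import *
st([.4952,-.0731,.057])"
```

```text
t17.58 pos[ 0.4951 -0.0731  0.0584] yaw0.745 q6 0.445 F[-6.9  2.5  7.6] T[0.383 0.974 0.019] open0.619 grip50.0
delta tool [0.0001 0.0001 0.0014] zaxis [-1.8e-03  7.0e-04 -1.0e+00]
```

{"api": "apply_moves", "payload": {"gripper": [0.5,0.5,0.5,0.5,0.5,0.5,0.5,0.5,0.5,0.5], "delta_pos": [[0,0,0],[0,0,0],[0,0,0],[0,0,0],[0,0,0],[0,0,0],[0,0,0],[0,0,0],[0,0,0],[0,0,0]], "spin": [0.04,0.04,0.04,0.04,0.04,0.04,0.04,0.04,0.04,0.04]}}

```text
t: 18.42
position: [0.495, -0.073, 0.0583]
eef_rot: [0.985, 0.172, -0.001, -0.001]
ft_force: [-7.2, 2.7, 7.4]
opening: 0.618
grip_force: 50.0
```

```bash
cat >> h.py <<'E'
def av(k=5):
    L=[r.sense()['ft_torque'][2]]
    for _ in range(k): optics.read_camera('top'); L.append(r.sense()['ft_torque'][2])
    print(np.round(L,3),'mean',round(np.mean(L),3))
E
python3 -c "
from h import *
st(); av()"
```

```text
t18.42 pos[ 0.495  -0.073   0.0583] yaw0.345 q6 0.845 F[-7.2  2.7  7.4] T[0.585 1.067 0.046] open0.618 grip50.0
[ 0.046 -0.025 -0.061 -0.031 -0.054 -0.044] mean -0.028
```

{"api": "apply_moves", "payload": {"gripper": [0.5,0.5,0.5,0.5,0.5,0.5,0.5,0.5,0.5,0.5], "delta_pos": [[0,0,0],[0,0,0],[0,0,0],[0,0,0],[0,0,0],[0,0,0],[0,0,0],[0,0,0],[0,0,0],[0,0,0]], "spin": [0.04,0.04,0.04,0.04,0.04,0.04,0.04,0.04,0.04,0.04]}}

```text
t: 19.5
position: [0.495, -0.0728, 0.0584]
eef_rot: [1.0, -0.027, -0.001, -0.001]
ft_force: [-7.3, 4.1, 9.6]
opening: 0.617
grip_force: 50.0
```

```bash
python3 -c "
from h import *
st(); av()"
```

```text
t19.50 pos[ 0.495  -0.0728  0.0584] yaw-0.055 q6 1.244 F[-7.3  4.1  9.6] T[0.877 1.061 0.258] open0.617 grip50.0
[ 0.258 -0.162 -0.113 -0.187 -0.178 -0.164] mean -0.091
```

{"api": "apply_moves", "payload": {"gripper": [0.5,0.5,0.5,0.5,0.5,0.5,0.5,0.5], "delta_pos": [[0,0,0],[0,0,0],[0,0,0],[0,0,0],[0,0,0],[0,0,0],[0,0,0],[0,0,0]], "spin": [0.01,0.01,0.01,0.01,0.01,0.01,0.01,0.01]}}

```text
t: 20.42
position: [0.495, -0.0728, 0.0584]
eef_rot: [0.998, -0.066, -0.001, -0.001]
ft_force: [-7.3, 4.3, 8.5]
opening: 0.621
grip_force: 50.0
```

```bash
python3 -c "
from h import *
st(); av(2)"
```

```text
t20.42 pos[ 0.495  -0.0728  0.0584] yaw-0.133 q6 1.323 F[-7.3  4.3  8.5] T[0.885 1.046 0.299] open0.621 grip50.0
[0.299 0.175 0.16 ] mean 0.211
```

{"api": "apply_moves", "payload": {"gripper": [0.5,0.5,0.5,0.5], "delta_pos": [[0,0,0],[0,0,0],[0,0,0],[0,0,0]], "spin": [0.01,0.01,0.01,0.01]}}

```text
t: 20.85
position: [0.495, -0.0728, 0.0584]
eef_rot: [0.996, -0.086, -0.001, -0.0]
ft_force: [-8.1, 4.5, 9.2]
opening: 0.617
grip_force: 50.0
```

```bash
python3 -c "
from h import *
st(); av(2)"
```

```text
t20.85 pos[ 0.495  -0.0728  0.0584] yaw-0.173 q6 1.363 F[-8.1  4.5  9.2] T[0.912 1.06  0.328] open0.617 grip50.0
[0.328 0.181 0.137] mean 0.215
```

{"api": "apply_moves", "payload": {"gripper": [0.5,0.5,0.5,0.5,0.5,0.5], "delta_pos": [[0,0,0],[0,0,0],[0,0,0],[0,0,0],[0,0,0],[0,0,0]], "spin": [0.01,0.01,0.01,0.01,0.01,0.01]}}

```text
t: 21.45
position: [0.495, -0.0727, 0.0585]
eef_rot: [0.993, -0.116, -0.001, -0.0]
ft_force: [-7.0, 5.0, 8.1]
opening: 0.622
grip_force: 50.0
```

```bash
python3 -c "
from h import *
st()"
```

```text
t21.45 pos[ 0.495  -0.0727  0.0585] yaw-0.233 q6 1.423 F[-7.   5.   8.1] T[1.008 1.075 0.411] open0.622 grip50.0
```

The torque is about 0.37–0.41 N m, in the middle of the window. I release and rise clear.

{"api": "apply_moves", "payload": {"gripper": [0.2,-0.3,-1,-1,-1,-1,-1,-1,-1,-1,-1,-1,-1,-1], "delta_pos": [[0,0,0],[0,0,0],[0,0,0],[0,0,0],[0,0,0],[0,0,0],[0,0,-0.02],[0,0,-0.02],[0,0,-0.02],[0,0,-0.02],[0,0,-0.02],[0,0,-0.02],[0,0,0],[0,0,0]], "spin": [0,0,0,0,0,0,0,0,0,0,0,0,0,0]}}

```text
t: 22.62
position: [0.496, -0.0736, 0.1784]
eef_rot: [0.993, -0.116, 0.001, 0.0]
ft_force: [0.6, 0.5, -1.0]
opening: 1.002
grip_force: 0.0
```

Run:
```python
from h import *
st()
im=optics.read_camera('scene')
x0,y0,x1,y1=(195,140,305,230); cv2.imwrite(f'pics/scene5.png',cv2.resize(im[y0:y1,x0:x1],None,fx=6,fy=6,interpolation=cv2.INTER_CUBIC)[:,:,::-1])
```

```text
t22.62 pos[ 0.496  -0.0736  0.1784] yaw-0.233 q6 1.423 F[ 0.6  0.5 -1. ] T[ 0.067  0.035 -0.002] open1.002 grip0.0
```

View pics/scene5.png

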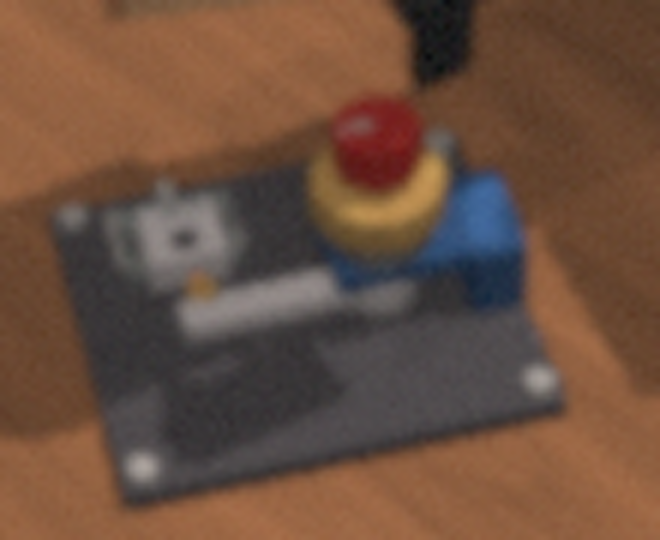

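The nose (200,285) rests on the part's face and the gripper is clear above the knob, touching nothing. I hand in.

```bash
python3 -c "
from station import r
print(r.sign_off())"
```

```text
the job is handed in; nothing more can be done
None
```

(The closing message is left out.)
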